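# Reset the locked depth stop of the desk paper press

## Robot

A 6-joint arm with a two-finger parallel gripper is mounted at the origin on a cart in front of the work surface, level with it; the furniture and walls round the work are solid. World frame = base frame: x ahead of the robot, y to its left, z up, the work surface at z = 0. Lengths are in m, angles in rad, forces in N, time in s.
With the tool pointing down it reaches from about 0.325 to 0.925 m from the base axis. Payload 3.1 kg.
Tool frame: the origin (TCP) lies midway between the tips of the shut fingers; the grasp point (between the pads) lies 19 mm behind it; z points along the fingers, y is the direction in which the jaws open and shut (so a half turn about z gives the same grasp; the last joint's range is limited). The gripper opens to 85 mm and grips with 20 to 120 N. Pads are 22 mm wide; open, the fingers measure 114 mm over their backs; the gripper's body (76 mm by 85 mm) begins 54 mm behind the grasp point. The pads swing forward as they close: fully open they stand 13 mm farther back than shut.
Start: joints at [1.215, 0.217, 1.613, -0, 1.311, -0.112], TCP at [0.151, 0.607, 0.231] pointing down, gripper open.
Joint ranges: [-2.75, 2.75], [-0.78, 2.1], [0.31, 2.55], [-1.13, 4.27], [0.13, 2.63], [-2.58, 2.58]. Speed limits (rad/s): [2.79, 2.79, 3.14, 3.14, 3.14, 3.14].

## Interface

Orientations are given as a unit quaternion [w, x, y, z].
In Python, from rig import bot, imaging, job gives the robot as it stands.
- The arm moves only by the tool send_rows, never from a script. Its argument "increments" is a list that holds one entry, the list of rows, each a list of 7 numbers: the turn, a rotation vector about the tool's x, y, z in degrees, then the shift along the tool's x, y, z in cm, then the closure, from 0 (fully open) to 1 (shut). In form: [[[wx, wy, wz, x, y, z, claw], ...]]. A call has 1 to 10 rows; each row shifts and turns the commanded pose from where the row before left it, along the tool's axes as they then stand; what a row does not reach is not made up. A row lasts 1/12 s, in which the tool goes at most 41.7 mm and 7.16 degrees, less where a joint would pass 70% of its speed; a pose out of reach is approached as far as the arm can. A call with a gripper value outside its range is refused whole. The fingers move at their own pace and stop on an object; "force" is the grip in N (left out, the last holds). Time passes only in rows, so rows that do not move let the fingers close. It gives the time, the measured TCP pose, the force and the opening at its end, in the units of the state.
- bot.state(): the state, without advancing time (a new reading comes with each control period).
- imaging.camera(name): name is "scene" or "top" or "wrist"; returns a dict with "frame" (400x640x3 uint8, red, green, blue), "fx", "fy", "cx", "cy" (pixels), "view" (4x4, takes a point from world to camera coordinates). Camera axes: x right, y down, z forward; pixel columns grow to the right and rows downward; lengths in m; the calibration is good to about 2 mm. A picture is of the moment at which its call begins. There is no depth.
- job.hand_in(): hands the job in, once; it reports no verdict.
The state is a dict: "time_s": time; "joint_pos": joint angles; "joint_vel": joint speeds; "joint_torque": joint torques, N m; "eef_pos": TCP position; "eef_rot": TCP orientation; "ft_force": force on the tool from outside, world axes, zero at the start; "wrist_torque": the same for the moment, N m; "grip_width": finger opening in m.
Only numpy, scipy, OpenCV 4.12 (cv2) and the standard library are available. Lean on these libraries where they do the work, as an engineer would, in place of code of your own. Each camera call takes 0.05 s, during which the arm holds its last target. There are 200 camera calls.

## Task

The depth stop of the grey desk press is set wrong and only snugly locked: loosen its lock nut by the upright post on the nut's lever, then turn the black bar knob on top clockwise until its steel pointer lines up with the index tab on the ring below, and then tighten the lock nut again until the post resists a steady push with about 12 N (never force it much past that). Let go of everything and leave the small things round the press where they are.

Things in the scene. Friction and masses are not known exactly. Their poses are not given: they have to be found in the camera images.
- stop_base: fixed grey depth stop: base plate 150 x 110 x 14 mm, a column at its back and an arm that carries an aluminium ring (94 mm across, top 81 mm above the table). Origin on the screw's upright axis, under the plate; x points to the column, z up. Screw, knob, nut and index tab share this axis
- lock_nut: dark steel hexagonal flange nut (100 to 114 mm above the table) with one level lever 12 mm wide that carries an upright post. Origin on the screw axis at table height, x along the lever to the post. From above it loosens counter-clockwise (1.2 rad at most, 0.6 is plenty) and tightens clockwise, sinking a few mm. It starts snug, less tight than it must end, and stays where it is left
- nut_post (a point): centre of the upright black round post on the lever, 14 mm across, free from 112 to 152 mm above the table, 75 mm from the axis; push it sideways or pinch it. Moved while loose it resists with 2 to 4 N; from first bearing on the washer this rises to 12 N over about 40 mm of post travel. Felt only while it moves: at rest the nut holds itself and the force drops
- pointer_bar (a point): centre of the adjuster's black bar knob, on the screw axis, about 147 mm above the table: bar 50 mm long, 12 mm thick, 30 mm high (top 15 mm above this point). x points along the bar to the end with the steel pointer (47 mm from the axis). The nut locks it; with the nut loose it turns with 0.25 N m, sinks 1 to 3 mm on the way and stays where it is left
- index_mark (a point): outer end of the small steel index tab (20 x 8 mm with a raised rib) on the rim of the ring, 65 mm from the screw axis and 82 mm above the table; x points straight out from the screw axis. The pointer starts 0.6 to 1.35 rad counter-clockwise of it, seen from above
- tab_washer: brass washer 68 mm across under the nut, does not turn; the nut presses on it. Origin on the screw axis at table height. It sinks with the adjuster, so after adjusting the nut first bears on it further clockwise than it stood at the start (by 0.1 to 1.0 rad); where has to be felt. 12 N on the post clamps it with about 35 N; 110 N clamping strips the nut
- eraser: loose pink and grey eraser 19 x 48 x 11 mm beside the press, to be left alone
- tin: loose flat green tin 48 x 64 x 16 mm beside the press, to be left alone
- glue: loose upright glue stick 27 mm across, 90 mm high, beside the press, to be left alone
- mug: loose white mug 94 mm high, left of the press, to be left alone

How it is judged:
By the outcome, as a careful person would: the job done as asked, in the order asked, and still so for the second after the job is handed in, with the robot touching nothing.
It also fails if it takes over 72 s, if anything falls off the work surface, if the arm or the gripper's body presses on something with over 40 N, if the wrist force passes 120 N, or if a joint passes its speed limit or range.

## Working session

There is one attempt and no reset: what is moved stays moved. The work goes in short steps, Python scripts to look and compute and a tool call to move; the robot and the scene stay as the last step left them, time stands still between calls to the robot, and variables do not carry over. Pictures are saved under pics/ and viewed, about 8 in all and at most 12, crops included, and the job is handed in when it is done.

Besides the shell and the picture viewer there is one more tool, called in YAML: its name, and indented under it one key for each argument. send_rows: Moves the arm, as the interface text tells. Its arguments: {"type":"object","properties":{"increments":{"type":"array","items":{"type":"array","items":{"type":"array","items":{"type":"number"}}}},"force":{"type":"number"}},"required":["increments"]}

```bash
ls; mkdir -p pics; python3 - <<'E'
from rig import bot, imaging, job
import cv2,numpy as np
s=bot.state(); print(s)
for n in("scene","top"):
    c=imaging.camera(n); cv2.imwrite(f"pics/{n}0.png",c["frame"][:,:,::-1]); print(n,c["fx"],c["fy"],c["cx"],c["cy"],np.round(c["view"],4).tolist())
E
```

```text
pics
{'time_s': 0.0, 'joint_pos': array([ 1.21481857e+00,  2.17751312e-01,  1.61491843e+00,  3.41298658e-05,
        1.31128004e+00, -1.12194550e-01]), 'joint_vel': array([ 0.00015291,  0.00069663,  0.0002697 ,  0.00145832, -0.00108922,
        0.00029264]), 'joint_torque': array([-1.07415355e-03, -3.96842480e+01, -3.03854334e+01, -2.75374387e-04,
        9.64627834e-03, -8.42054959e-06]), 'eef_pos': array([0.15054418, 0.60577275, 0.22997822]), 'eef_rot': array([-2.89411087e-04,  1.21594274e-01,  9.92579187e-01, -1.14259460e-03]), 'ft_force': array([-0.58979869,  0.66135289, -0.29975328]), 'wrist_torque': array([0.00914724, 0.01505871, 0.01876546]), 'grip_width': 0.08519910333593396}
scene 366.58643846229785 366.58643846229785 317.6818100172093 198.4879946878404 [[0.4716, -0.8818, 0.0017, -0.1125], [-0.5508, -0.296, -0.7804, 0.4196], [0.6887, 0.3671, -0.6253, 0.5053], [0.0, 0.0, 0.0, 1.0]]
top 479.2910007684695 479.2910007684695 312.7943097505722 203.9644917027956 [[0.0042, -0.9999, 0.0095, 0.1334], [-0.9958, -0.005, -0.0912, 0.5275], [0.0912, -0.0091, -0.9958, 1.0034], [0.0, 0.0, 0.0, 1.0]]
```

View pics/scene0.png

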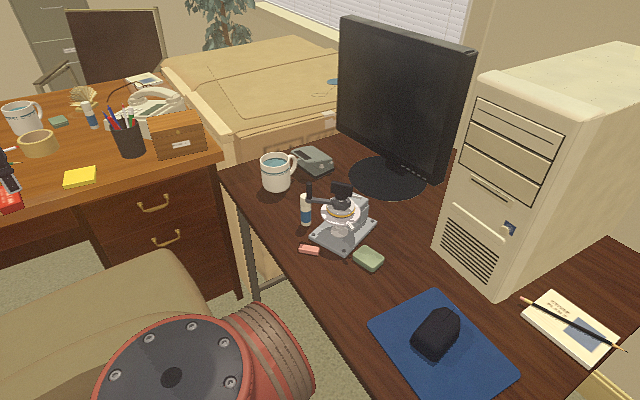

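View pics/top0.png

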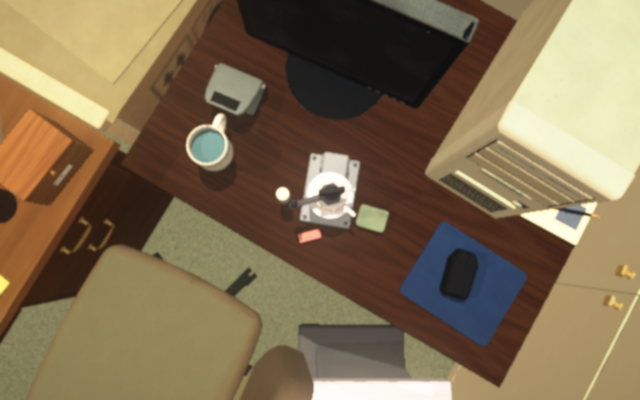

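```bash
cat > h.py <<'E'
from rig import bot, imaging, job
import cv2,numpy as np
def ray(c,u,v,z):
    R=np.array(c["view"])[:3,:3];t=np.array(c["view"])[:3,3]
    o=-R.T@t; d=R.T@np.array([(u-c["cx"])/c["fx"],(v-c["cy"])/c["fy"],1]); return o+d*(z-o[2])/d[2]
def proj(c,p):
    q=np.array(c["view"])@np.append(p,1); return c["fx"]*q[0]/q[2]+c["cx"],c["fy"]*q[1]/q[2]+c["cy"]
E
python3 - <<'E'
from h import *
a=imaging.camera("top");b=imaging.camera("scene")
A=cv2.resize(a["frame"][140:250,265:395],None,fx=6,fy=6,interpolation=cv2.INTER_CUBIC)[:,:,::-1]
B=cv2.resize(b["frame"][165:275,285:395],None,fx=5,fy=5,interpolation=cv2.INTER_CUBIC)[:,:,::-1]
cv2.imwrite("pics/a1.png",A[:600]);cv2.imwrite("pics/b1.png",B)
# ring bright low-sat
print(ray(a,331,193,.081),ray(b,343,212,.081),ray(a,283,194,.09),ray(a,210,148,.09))
E
```

```text
[0.54410023 0.09959697 0.081     ] [0.53917278 0.09351745 0.081     ] [0.54053935 0.19632818 0.09      ] [0.63326628 0.34465672 0.09      ]
```

View pics/a1.png

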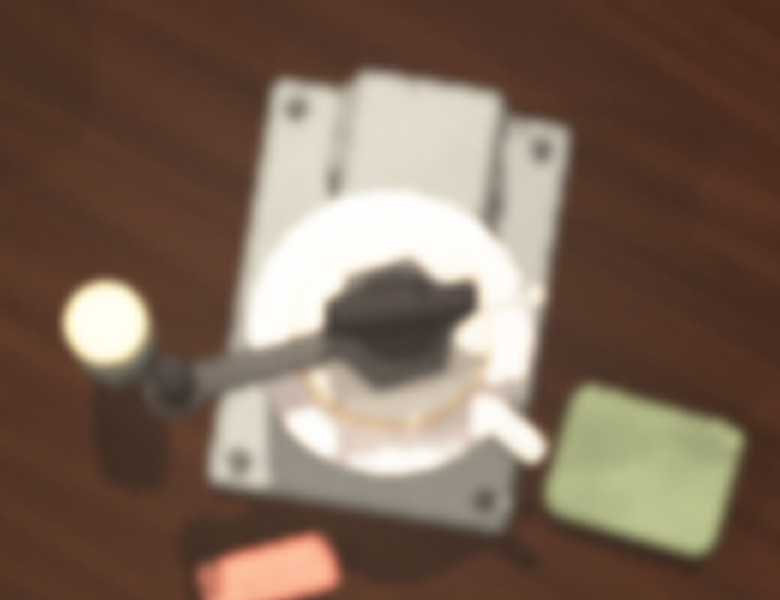

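View pics/b1.png

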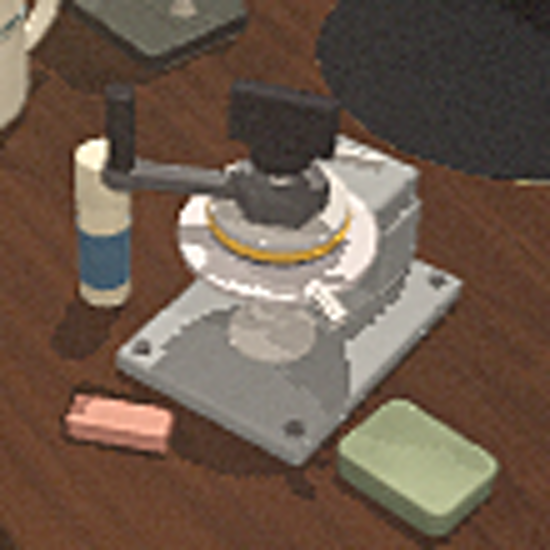

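Top view shows the ring at about (330,195), the post at (293,204), the pointer tip at (355,189), the index tab at (355,215) and the glue cap at (282,194). The scene view confirms the post is upright and that the lever passes above the glue stick.

```bash
cat >> h.py <<'E'
from scipy.spatial.transform import Rotation as Rt
def tool():
    s=bot.state(); q=s["eef_rot"]; return s["eef_pos"],Rt.from_quat([q[1],q[2],q[3],q[0]])
def plan(p,yaw=None):
    """tool-frame shift (cm) and turn (deg) to TCP p, tool pointing down with tool x at world angle yaw"""
    e,R=tool(); print("shift cm",np.round(R.inv().apply(np.array(p)-e)*100,2),"yaw now",np.degrees(np.arctan2(*R.apply([1,0,0])[1::-1])).round(1))
    if yaw is not None:
        c,s=np.cos(yaw),np.sin(yaw); T=Rt.from_matrix(np.array([[c,s,0],[s,-c,0],[0,0,-1]]))
        print("turn deg",np.degrees((R.inv()*T).as_rotvec()).round(1))
E
python3 - <<'E'
from h import *
c=imaging.camera("wrist");e,R=tool();V=np.array(c["view"])
print("cam origin in tool",R.inv().apply(-V[:3,:3].T@V[:3,3]-e),"cam axes in tool",np.round((R.inv().as_matrix()@V[:3,:3].T),2),c["fx"])
a=imaging.camera("top")
for n,u,v,z in [("ctr",330.2,195.3,.081),("post",293.3,203.7,.152),("idx",355.3,215.5,.082),("glue",282.5,193.7,.09),("tip",355,189.2,.13)]: print(n,ray(a,u,v,z))
plan([0.52,0.16,0.33])
E
```

```text
cam origin in tool [ 0.06580037  0.00056862 -0.14277431] cam axes in tool [[ 0.   -0.97 -0.26]
 [ 1.    0.   -0.  ]
 [ 0.   -0.26  0.97]] 336.3586618548595
ctr [0.53940277 0.10121494 0.081     ]
post [0.51540795 0.17355965 0.152     ]
idx [0.49857572 0.05057853 0.082     ]
glue [0.54113943 0.19733642 0.09      ]
tip [0.5460799 0.0556723 0.13     ]
shift cm [-46.6  -34.4   -9.89] yaw now 166.0
```

send_rows:
  increments:
    - [[0,0,0,-3.1,-2.05,-0.17,0],[0,0,0,-3.1,-2.05,-0.17,0],[0,0,0,-3.1,-2.05,-0.17,0],[0,0,0,-3.1,-2.05,-0.17,0],[0,0,0,-3.1,-2.05,-0.17,0],[0,0,0,-3.1,-2.05,-0.17,0],[0,0,0,-3.1,-2.05,-0.17,0],[0,0,0,-3.1,-2.05,-0.17,0],[0,0,0,-3.1,-2.05,-0.17,0]]

```text
time_s: 1.05
eef_pos: [0.378, 0.3587, 0.2469]
eef_rot: [0.0, 0.122, 0.993, 0.0]
ft_force: [-0.0, 0.8, -0.1]
grip_width: 0.0855
```

send_rows:
  increments:
    - [[0,0,0,-3.1,-2.05,-0.17,0],[0,0,0,-3.1,-2.05,-0.17,0],[0,0,0,-3.1,-2.05,-0.17,0],[0,0,0,-3.1,-2.05,-0.17,0],[0,0,0,-3.1,-2.05,-0.17,0],[0,0,0,-3.1,-2.05,-0.17,0],[0,0,0,-3.1,-2.05,-0.17,0],[0,0,0,-3.1,-2.05,-0.17,0],[0,0,0,-3.1,-2.05,-0.17,0],[0,0,0,0,0,0,0]]

```text
time_s: 1.88
eef_pos: [0.6074, 0.1082, 0.2623]
eef_rot: [0.002, 0.124, 0.992, -0.001]
ft_force: [-0.0, 0.4, 0.6]
grip_width: 0.0855
```

```bash
python3 - <<'E'
from h import *
for i in range(4): imaging.camera("wrist")
c=imaging.camera("wrist");np.save("w1.npy",c,allow_pickle=True);cv2.imwrite("pics/w1.png",c["frame"][:,:,::-1])
print(bot.state()["eef_pos"],bot.state()["time_s"],bot.state()["ft_force"])
for p in [[.5394,.1012,.081],[.515,.1735,.152],[.4986,.0506,.082]]: print(proj(c,p))
plan([.5,.17,.2])
E
```

```text
[0.60239673 0.11465965 0.26163145] 2.1333 [-0.59228505  0.13682899 -0.3069209 ]
(np.float64(289.7275568319037), np.float64(121.00184010203866))
(np.float64(371.3374218388495), np.float64(63.006279605719016))
(np.float64(224.264941408008), np.float64(90.08029162603214))
shift cm [11.26  2.91  6.18] yaw now 166.1
```

View pics/w1.png

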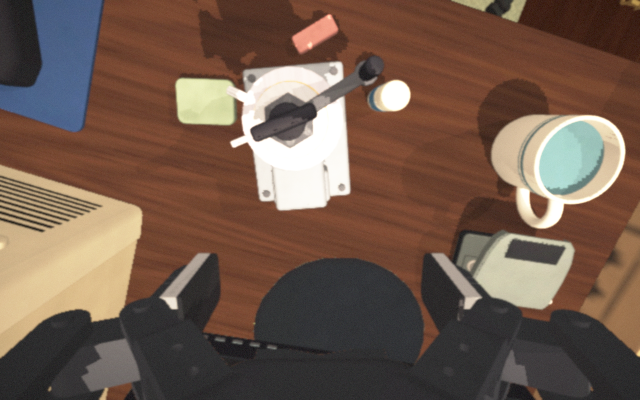

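The wrist view shows the ring near (290,118), the post top near (373,65), the index end near (228,90), the pointer tip near (232,144) and the bar from (253,132) to (313,112). I'll refine on a crop.

```bash
python3 - <<'E'
from h import *
c=np.load("w1.npy",allow_pickle=True).item();f=c["frame"]
cr=cv2.resize(f[50:170,215:405],None,fx=4,fy=4,interpolation=cv2.INTER_CUBIC)
cv2.imwrite("pics/w2.png",cr[:,:,::-1])
hsv=cv2.cvtColor(f,cv2.COLOR_RGB2HSV)
# dark mask: bar+post, bright ring by radial edges
dark=(hsv[:,:,2]<55).astype(np.uint8); dark[:,:235]=0;dark[:,400:]=0;dark[:50]=0;dark[170:]=0
n,l,st,ce=cv2.connectedComponentsWithStats(dark)
for i in range(1,n):
    if st[i,4]>30:
        cn=cv2.findContours((l==i).astype(np.uint8),0,2)[0][0]; print(st[i],ce[i],cv2.minAreaRect(cn))
br=(hsv[:,:,2]>225).astype(np.uint8);br[:, :215]=0;br[:,355:]=0;br[:55]=0;br[170:]=0
n,l,st,ce=cv2.connectedComponentsWithStats(br)
i=1+np.argmax(st[1:,4]);print(st[i],ce[i])
E
```

```text
[359  60  19  20 174] [365.64942529  72.36781609] ((365.6538391113281, 71.73074340820312), (18.027755737304688, 15.254256248474121), 56.3099365234375)
[269 104  45  16 136] [286.10294118 112.05882353] ((290.5961608886719, 111.01924133300781), (5.4377593994140625, 45.87013244628906), 74.74488067626953)
[303 108  13  12  46] [310.7826087  114.73913043] ((310.0000305175781, 115.0000228881836), (7.071067810058594, 14.142135620117188), 45.0)
[ 215   63  133  107 7071] [292.9956159  120.58025739]
```

View pics/w2.png

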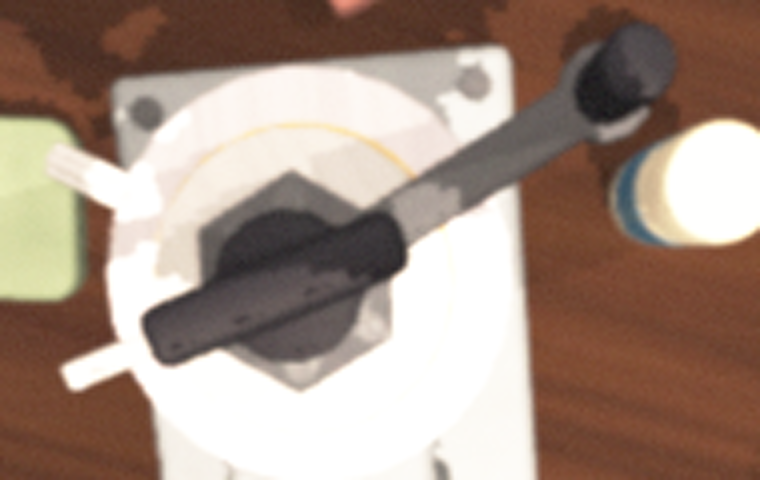

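```bash
python3 - <<'E'
from h import *
c=np.load("w1.npy",allow_pickle=True).item()
r={}
for n,u,v,z in [("bar",275,288,.162),("barL",157,341,.162),("barR",390,232,.162),("post",642,60,.152),("postbot",605,95,.114),("idx",55,165,.083),("idx_in",135,200,.083),("tip1",70,377,.12),("tip2",70,377,.147),("tip3",70,377,.1),("ring",310,271,.081),("ringL",108,271,.081),("ringR",512,271,.081)]:
    r[n]=ray(c,215+u/4,50+v/4,z);print(n,r[n].round(4))
A=np.array([.5394,.1012])
for n in r:
  for a in (r["ring"][:2],):
    d=r[n][:2]-a;print(n,"r",np.hypot(*d).round(4),"ang",np.degrees(np.arctan2(d[1],d[0])).round(1))
d=r["barL"]-r["barR"];print(np.hypot(*d[:2]),np.degrees(np.arctan2(d[1],d[0])))
d=r["idx"]-r["idx_in"];print("tabdir",np.degrees(np.arctan2(d[1],d[0])))
E
```

```text
bar [0.539  0.1043 0.162 ]
barL [0.5427 0.0816 0.162 ]
barR [0.5347 0.1262 0.162 ]
post [0.517  0.1761 0.152 ]
postbot [0.5183 0.1743 0.114 ]
idx [0.5007 0.0545 0.083 ]
idx_in [0.5123 0.0699 0.083 ]
tip1 [0.5461 0.0533 0.12  ]
tip2 [0.5454 0.0606 0.147 ]
tip3 [0.5466 0.0478 0.1   ]
ring [0.5372 0.1045 0.081 ]
ringL [0.5258 0.0588 0.081 ]
ringR [0.5485 0.1502 0.081 ]
bar r 0.0018 ang -4.8
barL r 0.0236 ang -76.3
barR r 0.0219 ang 96.6
post r 0.0744 ang 105.8
postbot r 0.0723 ang 105.1
idx r 0.0619 ang -126.1
idx_in r 0.0426 ang -125.7
tip1 r 0.052 ang -80.1
tip2 r 0.0446 ang -79.4
tip3 r 0.0574 ang -80.6
ring r 0.0 ang 0.0
ringL r 0.0471 ang -103.9
ringR r 0.0471 ang 76.1
0.04537359903601879 -79.73770410888085
tabdir -127.12887076366117
```

```bash
python3 - <<'E'
from h import *
plan([.5170,.1755,.20],np.radians(106)); print(bot.state()["joint_pos"])
E
```

```text
shift cm [9.75 3.85 6.17] yaw now 166.1
turn deg [-0.  -0.1 60.1]
[ 7.34431555e-02  1.69776321e-01  1.61087920e+00  4.98209386e-04
  1.36185728e+00 -1.25466222e+00]
```

send_rows:
  increments:
    - [[0,0,0,2.44,0.96,1.54,0.5],[0,0,0,2.44,0.96,1.54,0.5],[0,0,0,2.44,0.96,1.54,0.5],[0,0,0,2.43,0.97,1.55,0.5],[0,0,6.7,0,0,0,0.5],[0,0,6.7,0,0,0,0.5],[0,0,6.7,0,0,0,0.5],[0,0,6.7,0,0,0,0.5],[0,0,6.7,0,0,0,0.5],[0,0,6.7,0,0,0,0.5]]
  force: 30

```text
time_s: 2.97
eef_pos: [0.5167, 0.1761, 0.2003]
eef_rot: [-0.0, 0.457, 0.89, 0.0]
ft_force: [-1.0, 0.7, -0.6]
grip_width: 0.0427
```

send_rows:
  increments:
    - [[0,0,6.7,0,0,0,0.5],[0,0,6.7,0,0,0,0.5],[0,0,6.5,0,0,0,0.5],[0,0,0,0,0,0,0.5],[0,0,0,0,0,0,0.5],[0,0,0,0,0,0,0.5]]

```text
time_s: 3.47
eef_pos: [0.5174, 0.1753, 0.2003]
eef_rot: [0.0, 0.601, 0.799, 0.0]
ft_force: [0.1, 0.9, 1.2]
grip_width: 0.0425
```

```bash
python3 - <<'E'
from h import *
c=imaging.camera("wrist");cv2.imwrite("pics/w3.png",c["frame"][:,:,::-1])
s=bot.state();print(s["eef_pos"],s["grip_width"],s["joint_pos"],s["time_s"]);print(proj(c,[.517,.1755,.152]))
plan([.517,.1755,.122],np.radians(106))
E
```

```text
[0.51753514 0.17517334 0.20026877] 0.04305781901717392 [ 1.97863567e-01  7.92642566e-02  1.82922446e+00  7.31140305e-05
  1.23302306e+00 -8.31228548e-02] 3.5167
(np.float64(319.64337290449845), np.float64(225.95705414611237))
shift cm [ 0.05 -0.04  7.83] yaw now 106.1
turn deg [ 0.  -0.   0.1]
```

View pics/w3.png

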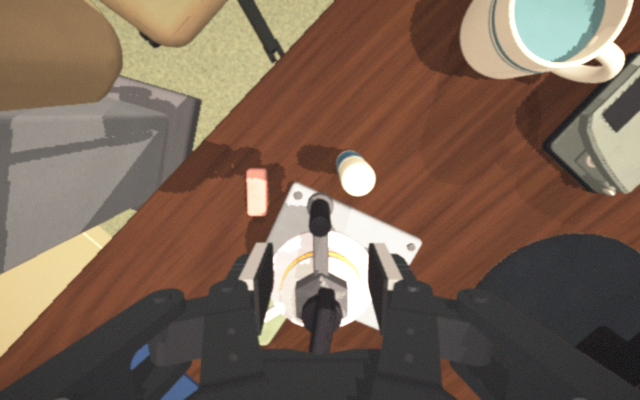

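Post top at (319,225), centred between the fingers as projected. Descend and pinch.

send_rows:
  increments:
    - [[0,0,0,0,0,2.5,0.5],[0,0,0,0,0,2.5,0.5],[0,0,0,0,0,1.8,0.5],[0,0,0,0,0,1.0,0.5],[0,0,0,0,0,0,1],[0,0,0,0,0,0,1],[0,0,0,0,0,0,1],[0,0,0,0,0,0,1],[0,0,0,0,0,0,1]]
  force: 30

```text
time_s: 4.27
eef_pos: [0.5182, 0.1748, 0.1229]
eef_rot: [0.0, 0.602, 0.798, 0.0]
ft_force: [-0.1, -0.5, -2.6]
grip_width: 0.0129
```

```bash
python3 - <<'E'
from h import *
s=bot.state();print(s["eef_pos"],s["ft_force"],s["grip_width"])
E
```

```text
[0.51819123 0.17475002 0.12292561] [-0.12501522 -0.46723869 -2.58344602] 0.01292408556019304
```

send_rows:
  increments:
    - [[0,0,-2,-0.005,-0.26,0,1],[0,0,-2,-0.005,-0.26,0,1],[0,0,-2,-0.005,-0.26,0,1],[0,0,-2,-0.005,-0.26,0,1],[0,0,-2,-0.005,-0.26,0,1],[0,0,-2,-0.005,-0.26,0,1]]

```text
time_s: 4.77
eef_pos: [0.5048, 0.1694, 0.1232]
eef_rot: [0.001, 0.515, 0.857, 0.002]
ft_force: [1.0, 1.5, -3.6]
grip_width: 0.0133
```

send_rows:
  increments:
    - [[0,0,-2.5,-0.007,-0.325,0,1],[0,0,-2.5,-0.007,-0.325,0,1],[0,0,-2.5,-0.007,-0.325,0,1],[0,0,-2.5,-0.007,-0.325,0,1],[0,0,-2.5,-0.007,-0.325,0,1],[0,0,-2.5,-0.007,-0.325,0,1],[0,0,-2.5,-0.007,-0.325,0,1],[0,0,-2.5,-0.007,-0.325,0,1]]

```text
time_s: 5.43
eef_pos: [0.4842, 0.1537, 0.1238]
eef_rot: [0.001, 0.358, 0.934, 0.002]
ft_force: [-1.3, 1.2, 0.7]
grip_width: 0.013
```

```bash
cat >> h.py <<'E'
AX=np.array([.5385,.1035])
def st():
    s=bot.state();e,R=tool();d=e[:2]-AX;t=np.arctan2(d[1],d[0]);f=s["ft_force"]
    print("t",s["time_s"],"pos",e.round(4),"r",np.hypot(*d).round(4),"ang",np.degrees(t).round(1),"yaw",np.degrees(np.arctan2(*R.apply([1,0,0])[1::-1])).round(1),
     "F rad",round(f[0]*np.cos(t)+f[1]*np.sin(t),1),"tan(ccw+)",round(-f[0]*np.sin(t)+f[1]*np.cos(t),1),"z",f[2].round(1),"w",s["grip_width"].round(4),"Tz",s["wrist_torque"].round(2))
E
python3 -c "
from h import *
st()"
```

```text
Traceback (most recent call last):
  File "h.py", line 21, in st
    "F rad",round(f[0]*np.cos(t)+f[1]*np.sin(t),1),"tan(ccw+)",round(-f[0]*np.sin(t)+f[1]*np.cos(t),1),"z",f[2].round(1),"w",s["grip_width"].round(4),"Tz",s["wrist_torque"].round(2))
                                                                                                                             ^^^^^^^^^^^^^^^^^^^^^
AttributeError: 'float' object has no attribute 'round'
```

```bash
sed -i 's/s\["grip_width"\].round(4)/round(s["grip_width"],4)/' h.py; python3 -c "
from h import *
st()"
```

```text
t 5.4333 pos [0.4842 0.1537 0.1238] r 0.0739 ang 137.3 yaw 138.0 F rad 1.8 tan(ccw+) 0.0 z 0.7 w 0.013 Tz [ 0.23  0.15 -0.18]
```

send_rows:
  increments:
    - [[0,0,-2,-0.005,-0.26,0,1],[0,0,-2,-0.005,-0.26,0,1],[0,0,0,0,0,0,0.5],[0,0,0,0,0,0,0.5],[0,0,0,0,0,0,0.5],[0,0,0,0,0,0,0.5]]

```text
time_s: 5.93
eef_pos: [0.4804, 0.149, 0.1227]
eef_rot: [0.001, 0.326, 0.945, 0.0]
ft_force: [0.1, 0.4, -0.6]
grip_width: 0.0429
```

send_rows:
  increments:
    - [[0,0,0,0,0,-1.8,0.5],[0,0,0,0,0,-2.5,0.5],[0,0,0,0,0,-2.5,0.5],[0,0,0,0,0,-2.2,0.5],[0,0,0,0,0,0,0.5]]

```text
time_s: 6.35
eef_pos: [0.4836, 0.1496, 0.218]
eef_rot: [0.005, 0.326, 0.945, 0.002]
ft_force: [0.5, 1.0, 1.1]
grip_width: 0.0428
```

```bash
python3 -c "
from h import *
st()
c=imaging.camera('top');cv2.imwrite('pics/t2.png',cv2.resize(c['frame'][140:250,265:395],None,fx=5,fy=5,interpolation=2)[:,:,::-1])
c=imaging.camera('wrist');cv2.imwrite('pics/w4.png',c['frame'][:,:,::-1])
b=[.5385,.1035,.24]
plan(b,np.radians(100.3));plan(b,np.radians(-79.7));print(bot.state()['joint_pos'])"
```

```text
t 6.35 pos [0.4836 0.1496 0.218 ] r 0.0717 ang 140.0 yaw 141.9 F rad 0.2 tan(ccw+) -1.1 z 1.1 w 0.0428 Tz [-0.01  0.01  0.03]
shift cm [-7.36 -0.02 -2.65] yaw now 141.9
turn deg [ 0.2  0.1 41.6]
shift cm [-7.36 -0.02 -2.65] yaw now 141.9
turn deg [-1.000e-01  2.000e-01 -1.384e+02]
[ 1.61209755e-01 -3.05264834e-02  1.91564734e+00 -9.88738700e-05
  1.25353170e+00 -7.44955771e-01]
```

View pics/w4.png

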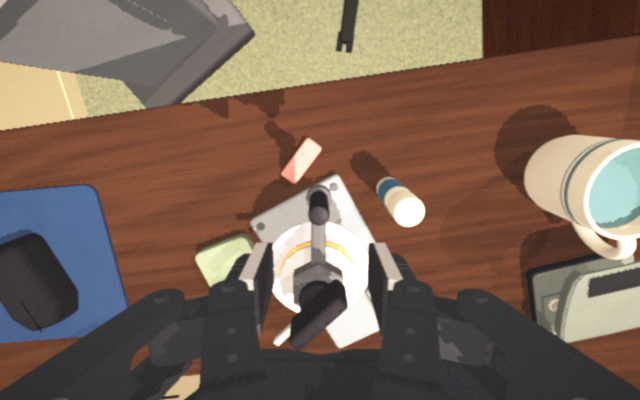

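The wrist view shows the lever followed the loosening to about 140°, with the post at (319,205). The glue (405,205), eraser (300,160) and tin are undisturbed. Now the knob.

send_rows:
  increments:
    - [[0,0,0,-1.84,0,-0.66,0.5],[0,0,0,-1.84,0,-0.66,0.5],[0,0,0,-1.84,0,-0.66,0.5],[0,0,0,-1.84,0,-0.66,0.5],[0,0,7,0,0,0,0.5],[0,0,7,0,0,0,0.5],[0,0,7,0,0,0,0.5],[0,0,7,0,0,0,0.5],[0,0,7,0,0,0,0.5],[0,0,6.6,0,0,0,0.5]]

```text
time_s: 7.28
eef_pos: [0.5365, 0.1034, 0.236]
eef_rot: [-0.001, 0.643, 0.766, -0.001]
ft_force: [0.5, 0.2, 1.2]
grip_width: 0.0427
```

send_rows:
  increments:
    - [[0,0,0,0,0,0,0.5],[0,0,0,0,0,0,0.5],[0,0,0,0,0,0,0.5]]

```text
time_s: 7.53
eef_pos: [0.5371, 0.1035, 0.2373]
eef_rot: [-0.001, 0.64, 0.769, -0.001]
ft_force: [-0.4, -0.6, -0.8]
grip_width: 0.0424
```

```bash
python3 -c "
from h import *
st()
plan([.5385,.1035,.135],np.radians(100.3))"
```

```text
t 7.5333 pos [0.5371 0.1035 0.2373] r 0.0014 ang -179.2 yaw 100.5 F rad 0.4 tan(ccw+) 0.6 z -0.8 w 0.0424 Tz [ 0.03  0.   -0.04]
shift cm [-0.03  0.16 10.23] yaw now 100.5
turn deg [-0.1 -0.   0.2]
```

send_rows:
  increments:
    - [[0,0,0,0,0.15,3,0.5],[0,0,0,0,0,3,0.5],[0,0,0,0,0,2.4,0.5],[0,0,0,0,0,1.2,0.5],[0,0,0,0,0,0.6,0.5],[0,0,0,0,0,0,1],[0,0,0,0,0,0,1],[0,0,0,0,0,0,1],[0,0,0,0,0,0,1],[0,0,0,0,0,0,1]]
  force: 60

```text
time_s: 8.37
eef_pos: [0.5394, 0.1037, 0.1382]
eef_rot: [0.0, 0.641, 0.768, 0.0]
ft_force: [-5.1, -1.2, 5.7]
grip_width: 0.0107
```

```bash
python3 -c "
from h import *
st()"
```

```text
t 8.3667 pos [0.5394 0.1037 0.1382] r 0.0009 ang 13.4 yaw 100.3 F rad -5.2 tan(ccw+) 0.0 z 5.7 w 0.0107 Tz [-0.16  0.76 -0.29]
```

send_rows:
  increments:
    - [[0,0,0,0,-0.08,-0.15,1],[0,0,4,0,0,0,1],[0,0,4,0,0,0.02,1],[0,0,4,0,0,0.02,1],[0,0,4,0,0,0.02,1],[0,0,4,0,0,0.02,1],[0,0,4,0,0,0.02,1],[0,0,4,0,0,0.02,1],[0,0,4,0,0,0.02,1]]

```text
time_s: 9.12
eef_pos: [0.5397, 0.1038, 0.1373]
eef_rot: [0.001, 0.828, 0.561, 0.002]
ft_force: [0.4, 0.7, -0.8]
grip_width: 0.0108
```

```bash
python3 -c "
from h import *
st()
print(bot.state()['ft_force'])"
```

```text
t 9.1167 pos [0.5397 0.1038 0.1373] r 0.0013 ang 13.3 yaw 68.2 F rad 0.6 tan(ccw+) 0.6 z -0.8 w 0.0108 Tz [-0.01  0.05  0.2 ]
[ 0.41368544  0.66452429 -0.83184664]
```

send_rows:
  increments:
    - [[0,0,4,0,0,0.02,1],[0,0,4,0,0,0.02,1],[0,0,4,0,0,0.02,1],[0,0,3,0,0,0,1],[0,0,0,0,0,0,1],[0,0,0,0,0,0,0.5],[0,0,0,0,0,0,0.5],[0,0,0,0,0,0,0.5],[0,0,0,0,0,-3,0.5],[0,0,0,0,0,-3.5,0.5]]

```text
time_s: 9.95
eef_pos: [0.5354, 0.1035, 0.1981]
eef_rot: [-0.002, 0.894, 0.449, -0.004]
ft_force: [0.1, -0.6, 0.5]
grip_width: 0.0424
```

send_rows:
  increments:
    - [[0,0,0,-2,0,-3,0.5],[0,0,0,-2.5,0,-3,0.5],[0,0,0,-2.5,0,-3,0.5],[0,0,0,0,0,0,0.5],[0,0,0,0,0,0,0.5],[0,0,0,0,0,0,0.5]]

```text
time_s: 10.45
eef_pos: [0.4965, 0.0476, 0.2911]
eef_rot: [-0.0, 0.894, 0.449, 0.0]
ft_force: [-0.3, -0.8, 0.0]
grip_width: 0.0424
```

```bash
python3 -c "
from h import *
st()
c=imaging.camera('wrist');np.save('w5.npy',c,allow_pickle=True)
u,v=map(int,proj(c,[.5394,.1037,.1]));print(u,v)
u0,v0=u-75,v-60
print(u0,v0,c['frame'].shape);cv2.imwrite('pics/w5.png',cv2.resize(c['frame'][max(v0,0):v0+120,u0:u0+150],None,fx=5,fy=5,interpolation=2)[:,:,::-1])"
```

```text
t 10.45 pos [0.4965 0.0476 0.2911] r 0.0699 ang -126.9 yaw 53.3 F rad 0.8 tan(ccw+) 0.2 z 0.0 w 0.0424 Tz [0.04 0.02 0.  ]
321 106
246 46 (400, 640, 3)
```

View pics/w5.png

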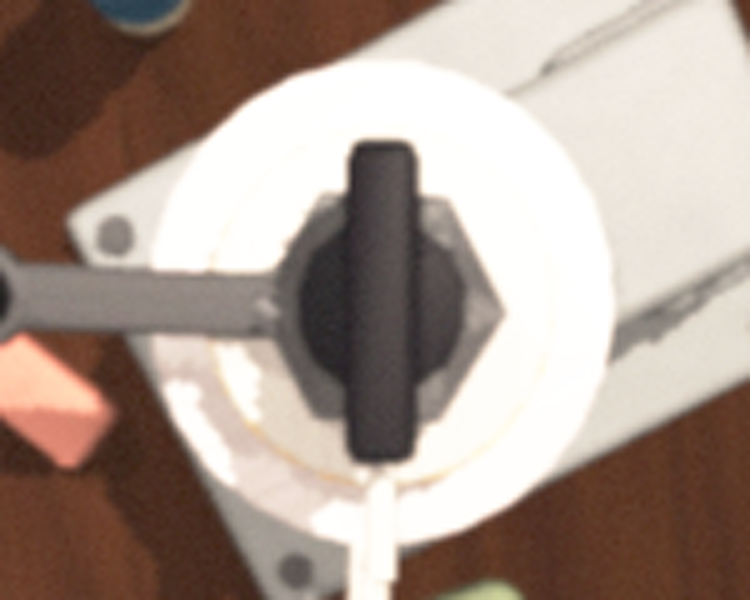

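The bar is vertical in this crop (x≈381). The pointer comes down at about (378,530), and the index tab sits slightly left at about (368,590), so a few degrees clockwise remain. I'll zoom on that.

```bash
python3 -c "
from h import *
c=np.load('w5.npy',allow_pickle=True).item()
cv2.imwrite('pics/w6.png',cv2.resize(c['frame'][130:190,286:356],None,fx=10,fy=10,interpolation=2)[:,:,::-1])
g=cv2.cvtColor(c['frame'],cv2.COLOR_RGB2GRAY)
for v in range(154,176,2): print(v,g[v,306:336])"
```

```text
154 [158 159 157 159 163 170 177 201 219 233 249 254 253 251 253 254 254 254
 250 232 225 221 205 187 164 138 111  95  80  70]
156 [145 151 155 156 157 159 154 158 159 184 238 252 251 249 253 254 254 254
 246 178 123 107  93  85  68  64  65  68  67  62]
158 [ 92 102 129 152 153 154 159 158 160 187 239 251 247 248 253 254 254 254
 244 156  75  67  66  70  68  70  67  68  67  67]
160 [ 91  95 122 147 153 155 154 156 162 196 242 252 249 248 253 254 254 253
 242 151  73  66  67  68  68  73  71  70  66  68]
162 [ 94 104 123 139 144 147 146 141 144 185 241 252 250 252 251 247 242 218
 158  96  68  66  67  67  71  71  66  66  68  64]
164 [140 150 151 141 127 118 104  89  97 167 240 252 252 254 254 252 250 213
 119  68  67  64  65  72  68  66  75  73  80  84]
166 [142 149 138 108  86  75  66  65  98 191 246 252 250 254 254 253 250 212
 111  66  72  71  72  82  88  97 110 122 136 156]
168 [ 73  69  70  69  73  66  69  66 102 202 249 252 250 253 252 248 246 190
 107  96 108 117 132 147 159 169 179 183 185 184]
170 [ 65  68  71  68  69  70  69  69 101 193 246 249 248 252 253 252 247 203
 157 159 170 180 188 188 188 187 186 187 186 185]
172 [ 65  67  67  71  66  71  67  69  65  81 114 152 185 208 216 216 206 188
 181 181 184 184 186 187 186 186 185 185 183 181]
174 [ 70  64  69  74  68  72  68  67  71 108 145 170 178 181 181 182 179 179
 180 182 181 182 184 182 186 185 182 184 183 185]
```

View pics/w6.png

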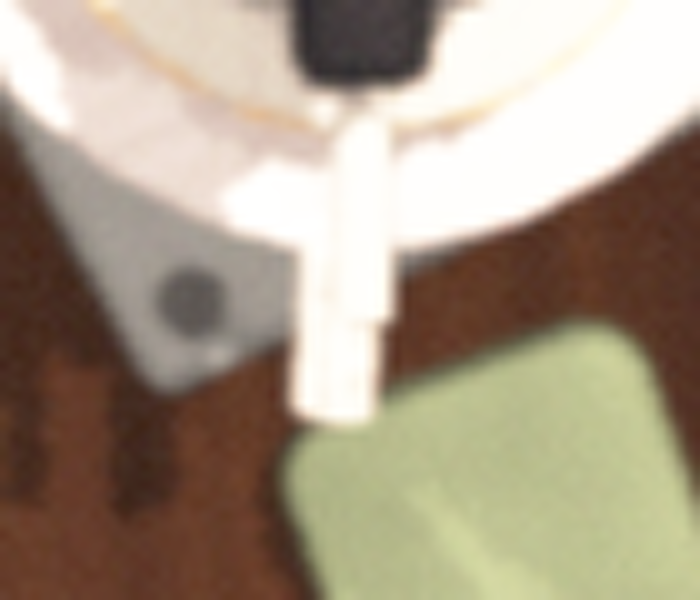

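Outer end of the index tab is centred at u≈319.0, and the pointer and axis are at u≈322.3. With a 63 px radius that leaves about 3° clockwise, so I'll regrip and finish the turn.

```bash
python3 -c "
from h import *
plan([.5394,.1038,.137],np.radians(53.3))"
```

```text
shift cm [ 7.09  0.16 15.29] yaw now 53.4
turn deg [-0.1  0.   0.1]
```

send_rows:
  increments:
    - [[0,0,0,2.4,0.05,2,0.5],[0,0,0,2.4,0.05,2.5,0.5],[0,0,0,2.3,0.05,2.3,0.5],[0,0,0,0,0,3,0.5],[0,0,0,0,0,2.5,0.5],[0,0,0,0,0,1.7,0.5],[0,0,0,0,0,1.0,0.5],[0,0,0,0,0,0.3,0.5]]

```text
time_s: 11.17
eef_pos: [0.5373, 0.104, 0.1338]
eef_rot: [-0.002, 0.893, 0.449, -0.004]
ft_force: [-0.6, -0.1, -0.4]
grip_width: 0.0428
```

send_rows:
  increments:
    - [[0,0,0,0,0,0,1],[0,0,0,0,0,0,1],[0,0,0,0,0,0,1],[0,0,0,0,0,0,1],[0,0,0,0,0,0,1],[0,0,1,0,0,0,1],[0,0,1,0,0,0,1],[0,0,1.2,0,0,0,1],[0,0,0,0,0,0,1]]

```text
time_s: 11.92
eef_pos: [0.5408, 0.104, 0.1394]
eef_rot: [-0.0, 0.906, 0.423, 0.001]
ft_force: [-3.0, 4.0, 5.9]
grip_width: 0.0106
```

```bash
python3 -c "
from h import *
st()"
```

```text
t 11.9167 pos [0.5408 0.104  0.1394] r 0.0023 ang 13.0 yaw 50.1 F rad -2.0 tan(ccw+) 4.5 z 5.9 w 0.0106 Tz [0.47 0.49 0.1 ]
```

send_rows:
  increments:
    - [[0,0,0,0,0,0,0.5],[0,0,0,0,0,0,0.5],[0,0,0,0,0,0,0.5],[0,0,0,0,0,-3,0.5],[0,0,0,0,0,-3.3,0.5],[0,0,0,-2.4,0,-3,0.5],[0,0,0,-2.4,0,-3,0.5],[0,0,0,-2.3,0,-3,0.5],[0,0,0,0,0,0,0.5],[0,0,0,0,0,0,0.5]]

```text
time_s: 12.75
eef_pos: [0.496, 0.0479, 0.2939]
eef_rot: [0.002, 0.906, 0.423, 0.003]
ft_force: [0.6, 0.8, -0.6]
grip_width: 0.0427
```

```bash
python3 -c "
from h import *
for i in range(3): imaging.camera('wrist')
st()
c=imaging.camera('wrist');np.save('w7.npy',c,allow_pickle=True)
u,v=map(int,proj(c,[.5394,.1037,.1]));print(u,v)
cv2.imwrite('pics/w7.png',cv2.resize(c['frame'][v-55:v+75,u-65:u+65],None,fx=6,fy=6,interpolation=2)[:600+180,:,::-1][180:])
g=cv2.cvtColor(c['frame'],cv2.COLOR_RGB2GRAY).astype(int)
for w in range(v+44,v+72,2): print(w,g[w,306:336])
for w in (v-15,v-5,v+5): print(w, g[w,265:285],g[w,355:380]) "
```

```text
t 12.9 pos [0.4941 0.0491 0.2894] r 0.0702 ang -129.2 yaw 50.1 F rad -0.1 tan(ccw+) 0.1 z 0.0 w 0.043 Tz [-0.    0.06 -0.06]
321 106
150 [219 225 237 251 254 255 255 255 255 255 254 252 249 251 253 254 254 254
 252 254 254 254 254 254 254 253 253 253 253 253]
152 [165 176 201 233 247 251 253 253 254 254 254 253 251 252 254 254 254 253
 251 253 253 252 251 251 250 245 231 212 184 153]
154 [158 159 156 157 159 159 160 167 177 191 200 210 232 250 254 254 254 253
 252 248 209 170 160 149 133 113  91  76  72  68]
156 [145 142 147 147 152 152 157 155 155 155 159 164 217 248 253 254 254 254
 253 248 182 116 104  94  78  74  68  67  68  68]
158 [ 92  93  90 103 125 148 153 157 156 158 154 162 215 248 253 254 254 253
 252 246 166  77  66  68  62  69  69  69  70  67]
160 [ 88  90  87  91 106 141 154 154 157 154 153 161 211 246 252 253 253 252
 251 241 157  73  66  65  66  68  67  70  71  66]
162 [ 91  90  93 103 121 138 140 143 147 139 131 153 225 250 251 253 253 253
 253 245 158  71  66  70  68  65  68  68  72  67]
164 [140 133 140 152 149 140 133 125 108  88  77 123 223 253 254 254 254 253
 
[... 679 characters left out ...]
180]
176 [ 58  64  73  71  70  71  75  74  72  67  63  90 134 164 174 176 174 174
 175 177 177 179 178 179 180 182 182 181 180 180]
91 [207 189 181 185 205 222 228 229 228 230 230 242 252 255 255 255 255 255
 255 255] [255 255 255 255 255 255 255 255 255 255 254 240 224 229 229 227 229 230
 229 229 228 229 229 230 230]
101 [171 162 169 172 174 176 176 176 175 182 206 224 226 216 213 216 217 217
 218 215] [254 254 255 255 255 255 255 255 255 255 255 255 253 234 221 226 228 228
 226 221 213 199 186 168 155]
111 [132 133 131 132 133 131 130 132 132 133 132 131 131 132 132 132 134 133
 133 132] [254 254 254 254 255 255 255 254 254 254 255 254 243 173 137 135 138 149
 178 208 218 216 217 220 222]
```

View pics/w7.png

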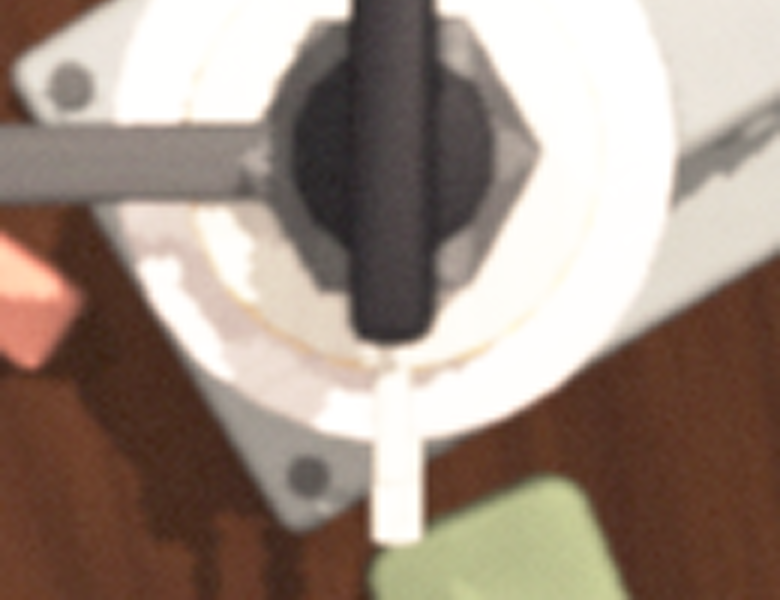

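Pointer and index tab are now collinear: pointer centred at u≈322, tab end at u≈322, and the axis at the same column. Now back to the post.

```bash
sed -i 's/^AX=.*/AX=np.array([.5394,.1037])/' h.py; python3 -c "
from h import *
plan([.4806,.1497,.21],np.radians(142))"
```

```text
shift cm [ 6.87 -7.44  7.91] yaw now 50.1
turn deg [ -0.2  -0.  -91.9]
```

send_rows:
  increments:
    - [[0,0,0,1.72,-1.86,1.98,0.5],[0,0,0,1.72,-1.86,1.98,0.5],[0,0,0,1.72,-1.86,1.98,0.5],[0,0,0,1.71,-1.86,1.97,0.5],[0,0,-7,0,0,0,0.5],[0,0,-7,0,0,0,0.5],[0,0,-7,0,0,0,0.5],[0,0,-7,0,0,0,0.5],[0,0,-7,0,0,0,0.5],[0,0,-7,0,0,0,0.5]]
  force: 30

```text
time_s: 13.78
eef_pos: [0.4806, 0.1499, 0.2098]
eef_rot: [-0.001, 0.691, 0.723, -0.002]
ft_force: [-0.5, 0.7, -0.2]
grip_width: 0.043
```

send_rows:
  increments:
    - [[0,0,-7,0,0,0,0.5],[0,0,-7,0,0,0,0.5],[0,0,-7,0,0,0,0.5],[0,0,-7,0,0,0,0.5],[0,0,-7,0,0,0,0.5],[0,0,-7,0,0,0,0.5],[0,0,-7,0,0,0,0.5],[0,0,-0.9,0,0,0,0.5],[0,0,0,0,0,0,0.5],[0,0,0,0,0,0,0.5]]

```text
time_s: 14.62
eef_pos: [0.4811, 0.1497, 0.2109]
eef_rot: [-0.001, 0.326, 0.945, -0.0]
ft_force: [0.4, -0.0, 0.3]
grip_width: 0.0427
```

```bash
python3 -c "
from h import *
st()
plan([.4806,.1497,.123],np.radians(142))
c=imaging.camera('wrist');g=cv2.cvtColor(c['frame'],cv2.COLOR_RGB2GRAY)
print(proj(c,[.4806,.1497,.152]))
u,v=map(int,proj(c,[.4806,.1497,.152]))
for w in (v-16,v-10,v-4,v): print(w,g[w,u-30:u+30:2])
"
```

```text
t 14.6167 pos [0.4811 0.1497 0.2109] r 0.0742 ang 141.7 yaw 141.9 F rad -0.3 tan(ccw+) -0.2 z 0.3 w 0.0427 Tz [-0.04 -0.    0.  ]
shift cm [ 0.03 -0.02  8.79] yaw now 141.9
turn deg [-0.1 -0.1 -0.1]
(np.float64(319.2159084065809), np.float64(220.1379808383945))
204 [168 186 192 194 197 200 200 198 196 172 114  61  42  41  37  40  39  39
  42  43 109 181 182 214 249 253 253 253 253 253]
210 [197 198 197 196 196 195 197 198 197 197 167  60  47  39  48  58  58  51
  44  40  77 181 193 197 212 249 253 253 253 253]
216 [192 195 197 199 197 196 199 195 194 193 143  61  79  86  90  96 104 108
 122 115  84 152 195 194 193 195 228 252 253 252]
220 [196 193 194 197 199 199 196 198 197 193 135  73  77  82  88  98 101 113
 122 125 112 150 193 194 193 195 197 244 248 249]
```

send_rows:
  increments:
    - [[0,0,0,0,0,3,0.5],[0,0,0,0,0,2.8,0.5],[0,0,0,0,0,1.8,0.5],[0,0,0,0,0,1.2,0.5],[0,0,0,0,0,0,1],[0,0,0,0,0,0,1],[0,0,0,0,0,0,1],[0,0,0,0,0,0,1],[0,0,0,0,0,0,1]]

```text
time_s: 15.42
eef_pos: [0.482, 0.1495, 0.1247]
eef_rot: [0.001, 0.325, 0.946, 0.0]
ft_force: [-0.6, -0.7, -2.9]
grip_width: 0.0126
```

```bash
python3 -c "
from h import *
st()"
```

```text
t 15.4167 pos [0.482  0.1495 0.1247] r 0.0734 ang 141.4 yaw 142.0 F rad 0.0 tan(ccw+) 1.0 z -2.9 w 0.0126 Tz [-0.14  0.02 -0.05]
```

send_rows:
  increments:
    - [[0,0,2,-0.005,0.26,0,1],[0,0,2,-0.005,0.26,0,1],[0,0,2,-0.005,0.26,0,1],[0,0,2,-0.005,0.26,0,1],[0,0,2,-0.005,0.26,0,1],[0,0,2,-0.005,0.26,0,1]]

```text
time_s: 15.92
eef_pos: [0.4925, 0.16, 0.1243]
eef_rot: [0.0, 0.423, 0.906, -0.001]
ft_force: [-0.5, -3.3, -3.7]
grip_width: 0.0131
```

```bash
python3 -c "
from h import *
st()"
```

```text
t 15.9167 pos [0.4925 0.16   0.1243] r 0.0733 ang 129.8 yaw 130.0 F rad -2.2 tan(ccw+) 2.5 z -3.7 w 0.0131 Tz [-0.38  0.02  0.08]
```

send_rows:
  increments:
    - [[0,0,2,-0.005,0.26,0,1],[0,0,2,-0.005,0.26,0,1],[0,0,2,-0.005,0.26,0,1],[0,0,2,-0.005,0.26,0,1],[0,0,2,-0.005,0.26,0,1],[0,0,2,-0.005,0.26,0,1],[0,0,2,-0.005,0.26,0,1],[0,0,2,-0.005,0.26,0,1]]

```text
time_s: 16.58
eef_pos: [0.5098, 0.1706, 0.1238]
eef_rot: [0.0, 0.545, 0.839, -0.001]
ft_force: [-0.3, -3.8, -5.3]
grip_width: 0.0133
```

```bash
python3 -c "
from h import *
st()"
```

```text
t 16.5833 pos [0.5098 0.1706 0.1238] r 0.0731 ang 113.9 yaw 114.0 F rad -3.3 tan(ccw+) 1.8 z -5.3 w 0.0133 Tz [-0.54  0.02  0.14]
```

send_rows:
  increments:
    - [[0,0,2,-0.005,0.26,0,1],[0,0,2,-0.005,0.26,0,1],[0,0,2,-0.005,0.26,0,1],[0,0,2,-0.005,0.26,0,1],[0,0,2,-0.005,0.26,0,1]]

```text
time_s: 17.0
eef_pos: [0.5218, 0.1746, 0.1235]
eef_rot: [0.0, 0.616, 0.788, -0.002]
ft_force: [0.3, -3.8, -6.5]
grip_width: 0.0128
```

```bash
python3 -c "
from h import *
st()"
```

```text
t 17.0 pos [0.5218 0.1746 0.1235] r 0.0731 ang 104.0 yaw 104.0 F rad -3.7 tan(ccw+) 0.6 z -6.5 w 0.0128 Tz [-0.5  -0.02  0.14]
```

send_rows:
  increments:
    - [[0,0,2,-0.005,0.26,0,1],[0,0,2,-0.005,0.26,0,1],[0,0,2,-0.005,0.26,0,1],[0,0,2,-0.005,0.26,0,1]]

```text
time_s: 17.33
eef_pos: [0.5317, 0.1763, 0.1232]
eef_rot: [0.0, 0.669, 0.743, -0.002]
ft_force: [-0.9, -2.8, -5.6]
grip_width: 0.0128
```

```bash
python3 -c "
from h import *
st()"
```

```text
t 17.3333 pos [0.5317 0.1763 0.1232] r 0.073 ang 96.1 yaw 96.0 F rad -2.7 tan(ccw+) 1.1 z -5.6 w 0.0128 Tz [-0.53  0.04  0.18]
```

send_rows:
  increments:
    - [[0,0,2,-0.03,0.26,0.05,1],[0,0,2,-0.03,0.26,0.05,1],[0,0,2,-0.02,0.26,0.05,1],[0,0,2,-0.005,0.26,0.02,1]]

```text
time_s: 17.67
eef_pos: [0.5427, 0.1766, 0.1228]
eef_rot: [0.0, 0.72, 0.694, -0.001]
ft_force: [-3.1, -2.8, -0.5]
grip_width: 0.013
```

```bash
python3 -c "
from h import *
st()"
```

```text
t 17.6667 pos [0.5427 0.1766 0.1228] r 0.073 ang 87.4 yaw 88.0 F rad -3.0 tan(ccw+) 2.9 z -0.5 w 0.013 Tz [-0.42  0.39  0.05]
```

send_rows:
  increments:
    - [[0,0,2,-0.005,0.26,0.02,1],[0,0,2,-0.005,0.26,0.01,1],[0,0,2,-0.005,0.26,0.01,1]]

```text
time_s: 17.92
eef_pos: [0.5504, 0.1759, 0.1226]
eef_rot: [0.0, 0.755, 0.656, -0.001]
ft_force: [-2.1, -3.4, 0.3]
grip_width: 0.0129
```

```bash
python3 -c "
from h import *
st()"
```

```text
t 17.9167 pos [0.5504 0.1759 0.1226] r 0.073 ang 81.3 yaw 82.0 F rad -3.6 tan(ccw+) 1.6 z 0.3 w 0.0129 Tz [-0.4   0.37  0.1 ]
```

send_rows:
  increments:
    - [[0,0,2,-0.02,0.26,0.01,1],[0,0,2,-0.02,0.26,0.01,1],[0,0,2,-0.02,0.26,0.01,1]]

```text
time_s: 18.17
eef_pos: [0.558, 0.1743, 0.1224]
eef_rot: [0.0, 0.788, 0.615, -0.001]
ft_force: [-3.0, -0.1, 0.4]
grip_width: 0.0128
```

```bash
python3 -c "
from h import *
st()"
```

```text
t 18.1667 pos [0.558  0.1743 0.1224] r 0.073 ang 75.2 yaw 76.0 F rad -0.9 tan(ccw+) 2.9 z 0.4 w 0.0128 Tz [-0.24  0.42  0.05]
```

send_rows:
  increments:
    - [[0,0,2,-0.005,0.26,0.01,1],[0,0,2,-0.005,0.26,0.01,1],[0,0,2,-0.005,0.26,0.01,1]]

```text
time_s: 18.42
eef_pos: [0.5654, 0.172, 0.1222]
eef_rot: [0.0, 0.819, 0.573, -0.001]
ft_force: [-2.7, -1.5, 1.0]
grip_width: 0.0129
```

```bash
python3 -c "
from h import *
st()"
```

```text
t 18.4167 pos [0.5654 0.172  0.1222] r 0.0731 ang 69.2 yaw 70.0 F rad -2.3 tan(ccw+) 2.0 z 1.0 w 0.0129 Tz [-0.23  0.5   0.11]
```

send_rows:
  increments:
    - [[0,0,2,-0.005,0.26,0.01,1],[0,0,2,-0.005,0.26,0.01,1],[0,0,2,-0.005,0.26,0.01,1]]

```text
time_s: 18.67
eef_pos: [0.5723, 0.169, 0.122]
eef_rot: [-0.0, 0.848, 0.53, -0.001]
ft_force: [-3.8, -1.5, 1.9]
grip_width: 0.0131
```

```bash
python3 -c "
from h import *
st()"
```

```text
t 18.6667 pos [0.5723 0.169  0.122 ] r 0.0731 ang 63.3 yaw 64.0 F rad -3.1 tan(ccw+) 2.7 z 1.9 w 0.0131 Tz [-0.23  0.71  0.13]
```

send_rows:
  increments:
    - [[0,0,2,-0.015,0.26,0,1],[0,0,2,-0.015,0.26,0,1],[0,0,2,-0.015,0.26,0,1]]

```text
time_s: 18.92
eef_pos: [0.5786, 0.1654, 0.1219]
eef_rot: [-0.001, 0.875, 0.485, -0.001]
ft_force: [-4.7, 0.2, 1.2]
grip_width: 0.0129
```

```bash
python3 -c "
from h import *
st()"
```

```text
t 18.9167 pos [0.5786 0.1654 0.1219] r 0.0731 ang 57.6 yaw 58.0 F rad -2.4 tan(ccw+) 4.0 z 1.2 w 0.0129 Tz [0.02 0.69 0.24]
```

send_rows:
  increments:
    - [[0,0,2,-0.005,0.26,0,1],[0,0,2,-0.005,0.26,0,1]]

```text
time_s: 19.08
eef_pos: [0.5826, 0.1627, 0.1218]
eef_rot: [-0.001, 0.891, 0.454, -0.001]
ft_force: [-5.9, 1.1, 1.5]
grip_width: 0.0125
```

```bash
python3 -c "
from h import *
st()"
```

```text
t 19.0833 pos [0.5826 0.1627 0.1218] r 0.0732 ang 53.8 yaw 54.0 F rad -2.6 tan(ccw+) 5.4 z 1.5 w 0.0125 Tz [0.04 0.78 0.19]
```

send_rows:
  increments:
    - [[0,0,2,-0.005,0.26,0,1],[0,0,2,-0.005,0.26,0,1]]

```text
time_s: 19.25
eef_pos: [0.5864, 0.1598, 0.1217]
eef_rot: [-0.001, 0.906, 0.423, -0.002]
ft_force: [-5.9, 1.4, 1.9]
grip_width: 0.013
```

```bash
python3 -c "
from h import *
st()"
```

```text
t 19.25 pos [0.5864 0.1598 0.1217] r 0.0732 ang 50.0 yaw 50.0 F rad -2.7 tan(ccw+) 5.4 z 1.9 w 0.013 Tz [0.19 0.85 0.29]
```

send_rows:
  increments:
    - [[0,0,2,-0.005,0.26,0,1],[0,0,2,-0.005,0.26,0,1],[0,0,2,-0.005,0.26,0,1]]

```text
time_s: 19.5
eef_pos: [0.5917, 0.1549, 0.1215]
eef_rot: [-0.002, 0.927, 0.375, -0.002]
ft_force: [-6.9, 2.5, 2.1]
grip_width: 0.0131
```

```bash
python3 -c "
from h import *
st()"
```

```text
t 19.5 pos [0.5917 0.1549 0.1215] r 0.0732 ang 44.4 yaw 44.0 F rad -3.2 tan(ccw+) 6.6 z 2.1 w 0.0131 Tz [0.38 0.95 0.35]
```

send_rows:
  increments:
    - [[0,0,2,-0.005,0.26,0,1],[0,0,2,-0.005,0.26,0,1]]

```text
time_s: 19.67
eef_pos: [0.5945, 0.1518, 0.1214]
eef_rot: [-0.002, 0.94, 0.342, -0.003]
ft_force: [-8.3, 4.3, 2.0]
grip_width: 0.0128
```

```bash
python3 -c "
from h import *
st()"
```

```text
t 19.6667 pos [0.5945 0.1518 0.1214] r 0.0731 ang 41.1 yaw 40.0 F rad -3.4 tan(ccw+) 8.7 z 2.0 w 0.0128 Tz [0.6  1.24 0.19]
```

send_rows:
  increments:
    - [[0,0,2,-0.005,0.26,0,1],[0,0,2,-0.005,0.26,0,1]]

```text
time_s: 19.83
eef_pos: [0.5976, 0.148, 0.1214]
eef_rot: [-0.003, 0.951, 0.309, -0.003]
ft_force: [-8.2, 5.6, 3.1]
grip_width: 0.013
```

```bash
python3 -c "
from h import *
st()"
```

```text
t 19.8333 pos [0.5976 0.148  0.1214] r 0.0731 ang 37.3 yaw 36.0 F rad -3.1 tan(ccw+) 9.4 z 3.1 w 0.013 Tz [0.75 1.2  0.25]
```

send_rows:
  increments:
    - [[0,0,1,-0.01,0.13,0,1],[0,0,1,-0.01,0.13,0,1],[0,0,1,-0.01,0.13,0,1]]

```text
time_s: 20.08
eef_pos: [0.5996, 0.1451, 0.1213]
eef_rot: [-0.003, 0.959, 0.284, -0.002]
ft_force: [-7.0, 6.2, 1.6]
grip_width: 0.0129
```

```bash
python3 -c "
from h import *
st()"
```

```text
t 20.0833 pos [0.5996 0.1451 0.1213] r 0.0731 ang 34.5 yaw 33.0 F rad -2.3 tan(ccw+) 9.0 z 1.6 w 0.0129 Tz [0.87 1.07 0.26]
```

send_rows:
  increments:
    - [[0,0,1,-0.01,0.13,0,1],[0,0,1,-0.01,0.13,0,1]]

```text
time_s: 20.25
eef_pos: [0.601, 0.1431, 0.1213]
eef_rot: [-0.003, 0.964, 0.267, -0.002]
ft_force: [-6.2, 6.9, 0.8]
grip_width: 0.013
```

```bash
python3 -c "
from h import *
st()"
```

```text
t 20.25 pos [0.601  0.1431 0.1213] r 0.0731 ang 32.6 yaw 31.0 F rad -1.5 tan(ccw+) 9.2 z 0.8 w 0.013 Tz [0.9  0.95 0.31]
```

send_rows:
  increments:
    - [[0,0,1,-0.004,0.13,0,1],[0,0,1,-0.004,0.13,0,1],[0,0,1,-0.004,0.13,0,1]]

```text
time_s: 20.5
eef_pos: [0.6029, 0.14, 0.1212]
eef_rot: [-0.003, 0.97, 0.242, -0.002]
ft_force: [-7.5, 7.3, 0.3]
grip_width: 0.013
```

```bash
python3 -c "
from h import *
st()"
```

```text
t 20.5 pos [0.6029 0.14   0.1212] r 0.0732 ang 29.7 yaw 28.0 F rad -2.9 tan(ccw+) 10.0 z 0.3 w 0.013 Tz [1.   0.89 0.28]
```

send_rows:
  increments:
    - [[0,0,1,-0.004,0.13,0,1],[0,0,1,-0.004,0.13,0,1]]

```text
time_s: 20.67
eef_pos: [0.6042, 0.1378, 0.1212]
eef_rot: [-0.003, 0.974, 0.225, -0.002]
ft_force: [-5.4, 7.3, -0.0]
grip_width: 0.0127
```

```bash
python3 -c "
from h import *
st()"
```

```text
t 20.6667 pos [0.6042 0.1378 0.1212] r 0.0732 ang 27.7 yaw 26.0 F rad -1.4 tan(ccw+) 9.0 z -0.0 w 0.0127 Tz [0.94 0.78 0.24]
```

send_rows:
  increments:
    - [[0,0,1,-0.004,0.13,0,1],[0,0,1,-0.004,0.13,0,1]]

```text
time_s: 20.83
eef_pos: [0.6053, 0.1355, 0.1212]
eef_rot: [-0.003, 0.978, 0.208, -0.002]
ft_force: [-6.9, 9.3, -0.2]
grip_width: 0.0128
```

```bash
python3 -c "
from h import *
st()"
```

```text
t 20.8333 pos [0.6053 0.1355 0.1212] r 0.0732 ang 25.8 yaw 24.0 F rad -2.1 tan(ccw+) 11.3 z -0.2 w 0.0128 Tz [1.26 0.86 0.29]
```

send_rows:
  increments:
    - [[0,0,1,-0.004,0.13,0,1],[0,0,1,-0.004,0.13,0,1]]

```text
time_s: 21.0
eef_pos: [0.6059, 0.134, 0.1211]
eef_rot: [-0.004, 0.982, 0.191, -0.002]
ft_force: [-5.9, 10.7, 0.5]
grip_width: 0.0128
```

```bash
python3 -c "
from h import *
st()"
```

```text
t 21.0 pos [0.6059 0.134  0.1211] r 0.073 ang 24.5 yaw 22.0 F rad -1.0 tan(ccw+) 12.2 z 0.5 w 0.0128 Tz [1.38 0.93 0.11]
```

send_rows:
  increments:
    - [[0,0,1,-0.004,0.13,0,1]]

```text
time_s: 21.08
eef_pos: [0.6064, 0.1328, 0.1211]
eef_rot: [-0.004, 0.983, 0.182, -0.002]
ft_force: [-6.1, 10.9, -0.4]
grip_width: 0.013
```

```bash
python3 -c "
from h import *
st()"
```

```text
t 21.0833 pos [0.6064 0.1328 0.1211] r 0.073 ang 23.5 yaw 21.0 F rad -1.3 tan(ccw+) 12.4 z -0.4 w 0.013 Tz [1.58 0.99 0.21]
```

send_rows:
  increments:
    - [[0,0,1,-0.004,0.13,0,1]]

```text
time_s: 21.17
eef_pos: [0.6069, 0.1317, 0.1211]
eef_rot: [-0.004, 0.985, 0.174, -0.002]
ft_force: [-5.6, 9.8, -1.0]
grip_width: 0.0132
```

```bash
python3 -c "
from h import *
st()"
```

```text
t 21.1667 pos [0.6069 0.1317 0.1211] r 0.073 ang 22.5 yaw 20.0 F rad -1.4 tan(ccw+) 11.2 z -1.0 w 0.0132 Tz [1.42 0.84 0.1 ]
```

send_rows:
  increments:
    - [[0,0,0,0,-0.1,0,1],[0,0,0,0,-0.1,0,1],[0,0,0,0,0,0,1]]

```text
time_s: 21.42
eef_pos: [0.607, 0.1314, 0.1211]
eef_rot: [-0.002, 0.985, 0.174, -0.002]
ft_force: [-4.5, 5.3, -1.5]
grip_width: 0.0132
```

```bash
python3 -c "
from h import *
st()"
```

```text
t 21.4167 pos [0.607  0.1314 0.1211] r 0.0731 ang 22.3 yaw 20.1 F rad -2.2 tan(ccw+) 6.6 z -1.5 w 0.0132 Tz [0.67 0.61 0.13]
```

send_rows:
  increments:
    - [[0,0,0,0,0,0,0.5],[0,0,0,0,0,0,0.5],[0,0,0,0,0,0,0.5],[0,0,0,0,0,0,0.5],[0,0,0,0,0,-2,0.5],[0,0,0,0,0,-3,0.5],[0,0,0,0,0,-3.5,0.5],[0,0,0,0,0,-3.5,0.5],[0,0,0,0,0,-3,0.5]]

```text
time_s: 22.17
eef_pos: [0.6097, 0.1288, 0.2742]
eef_rot: [0.0, 0.985, 0.174, 0.002]
ft_force: [0.6, 0.4, 1.4]
grip_width: 0.0428
```

send_rows:
  increments:
    - [[0,0,0,-3.5,0,0,0.5],[0,0,0,-3.5,0,0,0.5],[0,0,0,-3.5,0,0,0.5],[0,0,0,-3.5,0,0,0.5],[0,0,0,0,0,0,0.5],[0,0,0,0,0,0,0.5],[0,0,0,0,0,0,0.5]]

```text
time_s: 22.75
eef_pos: [0.4783, 0.081, 0.272]
eef_rot: [0.0, 0.985, 0.174, 0.001]
ft_force: [0.5, -0.0, -0.0]
grip_width: 0.0428
```

```bash
python3 -c "
from h import *
st()
c=imaging.camera('wrist');np.save('w8.npy',c,allow_pickle=True);A=c['frame']
u,v=map(int,proj(c,[.5394,.1037,.1]));print(u,v)
t=imaging.camera('top')['frame'][130:255,190:400]
v0=max(v-75,0);w=A[v0:v0+140,max(u-100,0):u+100]
a=cv2.resize(w,(600,int(w.shape[0]*600/w.shape[1])),interpolation=2);b=cv2.resize(t[:, :],(300,178),interpolation=2)
k=np.zeros((600,600,3),np.uint8);k[:a.shape[0]]=a[:420];k[422:600,:300]=b;cv2.imwrite('pics/w8.png',k[:,:,::-1])"
```

```text
t 22.75 pos [0.4783 0.081  0.272 ] r 0.0652 ang -159.6 yaw 20.0 F rad -0.5 tan(ccw+) 0.2 z -0.0 w 0.0428 Tz [-0.02 -0.03  0.03]
320 112
```

View pics/w8.png

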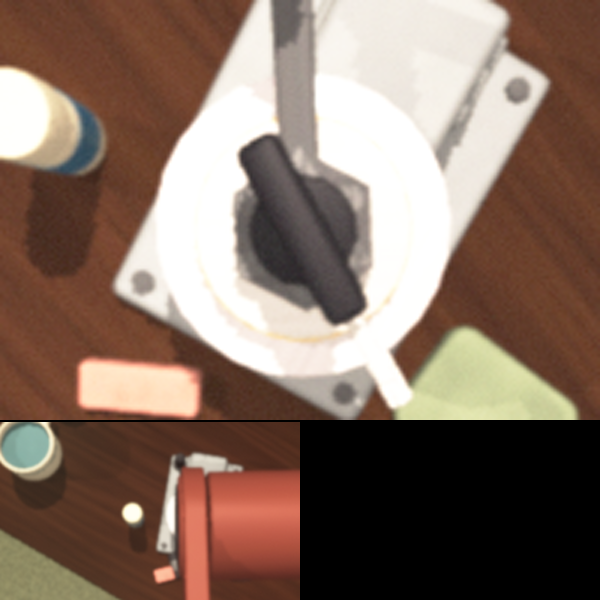

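The pointer still lies over the index tab at about (390,385). The lever points over the column side, and the glue, eraser and tin are in place. The gripper is open and clear at z 0.27.

```bash
python3 -c "
from rig import job
print(job.hand_in())"
```

```text
the job is handed in; nothing more can be done
None
```

The depth stop is adjusted and locked again. I handed the job in at about 23 s with the gripper open and clear of the press.

- **Loosening:** I pinched the post and turned the nut about 36° (0.63 rad) counter-clockwise. A wrist picture showed the lever had moved with the post.
- **Setting the knob:** I turned it clockwise in two goes, about 47° and then about 3° after a picture showed it slightly short. The pointer then lined up with the index tab to within about 1°. It still lay over the tab in the last picture, after tightening.
- **Tightening:** The nut first bore on the washer at a lever angle of about 60°, and I turned it clockwise to about 22°. The last four readings while it moved were 11.3, 12.2, 12.4 and 11.2 N along the push, then I eased off and let go.
- **Disagreements:**
  - The moving force readings scattered by about 1 N. They stayed at 9 to 10 N for about 10° after I slowed down, before rising to 12 N.
  - Post travel from first bearing was about 48 mm, against the stated 40 mm or so. The final tightness therefore rests on the force readings.
- **Surroundings:** The eraser, tin, glue stick and mug looked undisturbed in the last picture. I judged that by eye and did not measure their positions.

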